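Fetch the calibration scale from its case to the microscope

TASK

Slide the cover of the accessory case towards its open front to see which pocket holds the steel calibration scale with the green glass strip, lift the scale out and set it down gently, flat in the middle of the round white plate on the microscope stage, with its long side parallel to the steel stop bar. Then slide the cover fully home again and let go. Leave the other two blocks in their pockets, and do not disturb the bottle, blower, objective and dish that stand around the case.

Things in the scene. Friction and masses are not known exactly. Their poses are not given: they have to be found in the camera images.
- case: Grey accessory case fixed to the bench, 170 (x) x 260 (y) x 39 mm high, turned up to 0.4 rad. Origin: centre of its underside, z up, -x is its open front (towards the robot). x = -85 to -25 mm: solid apron, top at z = 28 mm. x = -25 to 75 mm: three pockets, centres at x = 25, y = -64, 0, 64 mm. Rear wall, inside face at x = 75 mm, 39 mm high: the cover's stop.
- pocket_mid (a point): Centre of the middle pocket's floor, 8 mm above the bench; axes as the case's. Pockets 100 (x) x 40 (y) mm, 64 mm apart along y, between blue ribs with tops 22 mm above the bench. A finger channel without ribs, at floor level, 44 mm wide (x within 22 mm of this point), crosses all pockets to 114 mm each side; 30 mm free between neighbouring blocks there.
- groove_mouth (a point): Middle of the case's front edge, on the apron top 28 mm above the bench; axes as the case's. The cover's grooves run back along x from here on both sides, open at the front: ledges level with the apron, overhanging lips from 35 to 39 mm above the bench, lip edges 113 mm either side of the middle line.
- cover: Opaque aluminium plate 106 (x) x 240 (y) x 5 mm, about 330 g, loose in the case's grooves (2 mm play up and to each side; cannot be lifted out; dry drag of a few N). Origin: centre of its underside, axes as the case's. Fully home at case x = 22 mm; starts up to 4 mm short. Slid out 100 mm (case x = -78 mm) all pockets are clear and it still rests on the apron in the grooves.
- cover_pull (a point): Centre of the cover's black pull: a straight bar along the case's y, 80 mm long, 10 x 10 mm in section, near the cover's front edge, at cover x = -37 mm, y = 0, 31 mm above the cover's underside (59 mm above the bench). It stands on 10 mm posts at its ends; 21 mm is free between bar and plate. Axes as the case's.
- scale_plate: The part to fetch: calibration scale, bright steel block 90 (x) x 34 (y) x 16 mm high, about 120 g, green glass strip with black ticks along its top, red band at one end. Origin: centre of its underside. Starts flat on the floor of any of the pockets, long axis along the case's x (play 3 to 5 mm), under the cover. Grasp across the 34 mm width in the finger channel.
- white_tile: White-balance tile, 90 x 34 x 13 mm, white on a black foot, 90 g, in another pocket; stays there. Origin: centre of its underside.
- brass_holder: Brass specimen holder, 90 x 34 x 14 mm, three dark dots on top, 250 g, in the remaining pocket; stays there. Origin: centre of its underside.
- microscope: White digital microscope, fixed, facing its own -y, turned up to 0.2 rad, stage run forward to the loading position. Origin: on the bench under the middle of the round white plate. Black stage 250 (x) x 200 (y) mm about it, top at z = 115 mm. Lens nose at y = 210 to 330 above z = 378 mm, head from y = 175, z = 450 mm, two gooseneck light tips at x = -190 and 190, y = 255, z = 275 mm.
- plate_top (a point): Middle of the top face of the round white plate on the stage (130 mm in diameter, 6 mm thick), 121 mm above the bench; axes as the microscope's, x parallel to the steel stop bar.
- stop_bar (a point): Middle of the top face of the steel stop bar at the stage's front, 122 mm above the bench; bar 200 mm along x, 26 mm wide, 7 mm high, its centre line 85 mm from the white plate's centre; a black thumb screw 14 mm in diameter stands 14 mm above it at x = -80 and 80 mm. Axes as the microscope's.
- bottle: Bystander: white closed bottle, 56 mm in diameter, 165 mm tall, upright on the bench close beside the case's apron, its axis 165 to 235 mm from the case's middle line. Origin: centre of its underside.
- blower: Bystander: black rubber dust blower, bulb 64 mm in diameter, nozzle up, 140 mm tall, upright on the bench beside the apron on the other side of the case, as far off. Bottle and blower may change sides. Origin: centre of its underside.
- objective: Bystander: black objective lens with a yellow ring, 48 mm in diameter, 55 mm tall, upright on the bench close behind the case's rear wall (its +x side). Origin: centre of its underside.
- dish: Bystander: flat round glass dish 84 mm in diameter, 17 mm high, on the bench in front of the case (its -x side); the cover's front edge passes over it, or nearly, when slid out, 11 mm higher. Origin: centre of its underside.

How it is judged:
On the way, in this order (a step that is already met when the one before it is completed fails the run):
1. the cover has been slid out towards the case's front by at least 70 mm from fully home (x of cover in the frame of case below -0.048 m), for 0.2 s.
2. the scale has been lifted clear of the case, at least 60 mm above the bench (height (world z) of scale_plate above 0.06 m), for 0.2 s.
At the end, for the whole second after the job is handed in: The scale lies flat (within 0.06 rad, right way up) and still on the round white plate, its centre within 20 mm of the plate's centre and its long side within 0.14 rad (8 degrees) of parallel to the stop bar; the cover is back in its grooves, within 5 mm of fully home, at rest (horizontal distance between scale_plate and plate_top below 0.02 m and z of scale_plate in the frame of plate_top between -0.004 and 0.004 m and angle between scale_plate's own z axis and vertical below 0.06 rad and angle between the x axis of scale_plate and the x axis of plate_top, either way round below 0.14 rad and linear speed of each of scale_plate, cover below 0.01 m/s and x of cover in the frame of case between 0.017 and 0.026 m and z of cover in the frame of case below 0.034 m and angle between cover's own z axis and vertical below 0.04 rad); the robot touches nothing.
It fails at once if the scale is dropped or thrown (faster than 0.5 m/s with no finger on it) (contact force between the fingers and scale_plate below 0.05 N and linear speed of scale_plate above 0.5 m/s).
It fails at once if the scale is pressed or knocked against the microscope with more than 60 N (contact force between scale_plate and microscope above 60 N).
It fails at once if the white tile or the brass holder is taken out or shifted by more than 15 mm (distance of any of white_tile, brass_holder from where it was at the start of the episode above 0.015 m).
It fails at once if a bystander is pushed by more than 15 mm or tipped (distance of any of bottle, blower, objective, dish from where it was at the start of the episode above 0.015 m or angle between any of bottle, blower, objective, dish's own z axis and vertical above 0.3 rad).
It also fails if it takes over 72 s, if anything falls off the work surface, if the arm or the gripper's body presses on something with over 40 N, if the wrist force passes 120 N, or if a joint passes its speed limit or range.

ROBOT

A 7-joint arm with a two-finger parallel gripper is mounted at the origin on the work surface. World frame = base frame: x ahead of the robot, y to its left, z up, the work surface at z = 0. Lengths are in m, angles in rad, forces in N, time in s.
With the tool pointing down it reaches from about 0.35 to 0.9 m from the base axis. Payload 8.1 kg.
Tool frame: the origin (TCP) lies on the centre line of the jaws, within the pads' length; the fingertips stand 19 mm ahead of it and the grasp point (between the pads) is the TCP (arm.tip_reach is the distance from the TCP to the fingertips, in m); z points along the fingers, y is the line along which they close (so a half turn about z gives the same grasp; the last joint's range is limited). The gripper opens to 92 mm and grips with 3 to 60 N. Pads are 19 mm wide; open, the fingers measure 130 mm over their backs; the gripper's body (75 mm by 190 mm) begins 47 mm behind the grasp point.
Start: joints at [-1.204, 0.434, 0.025, 1.573, -0.012, 1.134, -0.075], TCP at [0.283, 0.557, 0.246] pointing down, gripper open.
Joint ranges: [-2.62, 2.62], [-0.44, 2.09], [-1.27, 1.32], [0.08, 2.57], [-1.32, 4.46], [0.12, 2], [-2.74, 2.74]. Speed limits (rad/s): [2.22, 2.22, 3.01, 3.01, 3.14, 3.14, 3.14].

INTERFACE

Orientations are given as a rotation vector (axis times angle).
In Python, from cell import arm gives the robot as it stands.
- The arm moves only by the tool arm_command, never from a script. Its argument "targets" is a list that holds one entry, the list of rows, each a list of 6 numbers: the shift along the tool's x, y, z in m, then the turn, a rotation vector about the tool's x, y, z in rad. A call has 1 to 10 rows; each row shifts and turns the commanded pose from where the row before left it, along the tool's axes as they then stand; what a row does not reach is not made up. A row lasts 1/8 s, in which the tool goes at most 62.5 mm and 10.7 degrees, less where a joint would pass 70% of its speed; a pose out of reach is approached as far as the arm can. A call with a gripper value outside its range is refused whole. "jaw" is the finger opening in m, from 0 to 0.0918, set as the call begins (left out, the last holds). The fingers move at their own pace and stop on an object; "newtons" is the grip in N (left out, the last holds). Time passes only in rows, so rows that do not move let the fingers close. It gives the time, the measured TCP pose, the force, the opening and the grip force at its end, in the units of the state.
- arm.observe(): the state, without advancing time (a new reading comes with each control period).
- arm.get_image(name): name is "scene" or "top" or "wrist"; returns a dict with "pixels" (480x640x3 uint8, red, green, blue), "z_map" (480x640 float32, m along the optical axis (not along the pixel's ray), 0 where there is no reading), "fx", "fy", "cx", "cy" (pixels), "xyz" and "rotation" of the camera in the world; the wrist camera has in their place "T_tool_cam" (4x4, takes a point from camera to tool coordinates, whose origin is the TCP and whose axes are the flange's). Camera axes: x right, y down, z forward; pixel columns grow to the right and rows downward; lengths in m; the calibration is good to about 2 mm. A picture is of the moment at which its call begins: read the wrist's pose just before it.
- arm.sign_off(): hands the job in; it is judged then, once.
The state is a dict: "clock": time; "joints": joint angles; "dq": joint speeds; "joint_efforts": joint torques, N m; "position": TCP position; "ee_rot": TCP orientation; "force": force on the tool from outside, world axes, zero at the start; "ft_torque": the same for the moment, N m; "width": opening from 0.0 (shut) to 1.0 (fully open); "gripper_force": force on a finger pad.
Only numpy, scipy, OpenCV 4.12 (cv2) and the standard library are available. Lean on these libraries where they do the work, as an engineer would, in place of code of your own. Each camera call takes 0.05 s, during which the arm holds its last target. There are 200 camera calls.

## Working session

There is one attempt and no reset: what is moved stays moved. The work goes in short steps, Python scripts to look and compute and a tool call to move; the robot and the scene stay as the last step left them, time stands still between calls to the robot, and variables do not carry over. Pictures are saved under pics/ and viewed, at most 10 in all, crops included, and the job is handed in when it is done.

Besides the shell and the picture viewer there is one more tool, called after "Call:" as name([rows], argument=value, ...), one row to a line, values as JSON. arm_command: Moves the arm, as the interface text tells. Its arguments: {"type":"object","properties":{"targets":{"type":"array","items":{"type":"array","items":{"type":"array","items":{"type":"number"}}}},"jaw":{"type":"number"},"newtons":{"type":"number"}},"required":["targets"]}

```bash
ls; mkdir -p pics
python3 - <<'E'
from cell import arm
import cv2,numpy as np
print(arm.observe())
for n in("scene","top"):
    d=arm.get_image(n);cv2.imwrite(f"pics/{n}0.png",d["pixels"][:,:,::-1]);np.savez(f"{n}0.npz",**d);print(n,{k:v for k,v in d.items() if k not in("pixels","z_map")},(d["z_map"]>0).mean())
d=arm.get_image("wrist");print(d["T_tool_cam"],d["fx"])
E
```

```text
pics
{'clock': 0.0, 'joints': array([-1.20363131,  0.43522029,  0.02497124,  1.57408834, -0.01159938,
        1.13396412, -0.0751004 ]), 'dq': array([-0.00055143,  0.00138962,  0.0008641 ,  0.0011275 , -0.00142252,
        0.00226093, -0.00016415]), 'joint_efforts': array([ 1.02060967e-03, -6.67851162e+01,  9.85257626e-01, -3.14447987e+01,
       -6.05579512e-02,  4.27800079e-02,  1.40781472e-04]), 'position': array([0.28275883, 0.55685696, 0.24494997]), 'ee_rot': array([-7.31191736e-01, -3.05509011e+00,  2.38631941e-03]), 'force': array([ 0.15450532,  0.50702696, -0.42144718]), 'ft_torque': array([ 0.00478611,  0.04418963, -0.02368389]), 'gripper_force': 0.0, 'width': 1.0014788357172024}
scene {'fx': 488.06399625188516, 'fy': 488.06399625188516, 'cx': 314.4920620867134, 'cy': 242.71540190158137, 'xyz': array([ 1.25088228, -0.33049671,  0.86035805]), 'rotation': array([-2.0422845 , -1.28521664,  0.55776408])} 0.9960709635416667
top {'fx': 537.503896300753, 'fy': 537.503896300753, 'cx': 323.78586458314794, 'cy': 233.35087624544565, 'xyz': array([0.43352572, 0.00962782, 1.48441877]), 'rotation': array([-2.17861401,  2.18986634, -0.13025324])} 0.9959602864583333
[[ 4.80911023e-05 -9.53382114e-01 -3.01765709e-01  8.23986380e-02]
 [ 9.99999891e-01 -9.40190410e-05  4.56404306e-04 -7.77597586e-04]
 [-4.63499425e-04 -3.01765698e-01  9.53382006e-01 -1.39892499e-01]
 [ 0.00000000e+00  0.00000000e+00  0.00000000e+00  1.00000000e+00]] 411.13515363176316
```

View pics/top0.png

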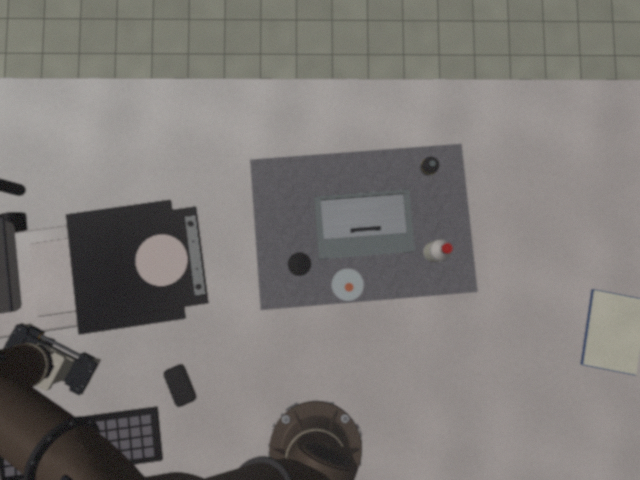

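View pics/scene0.png

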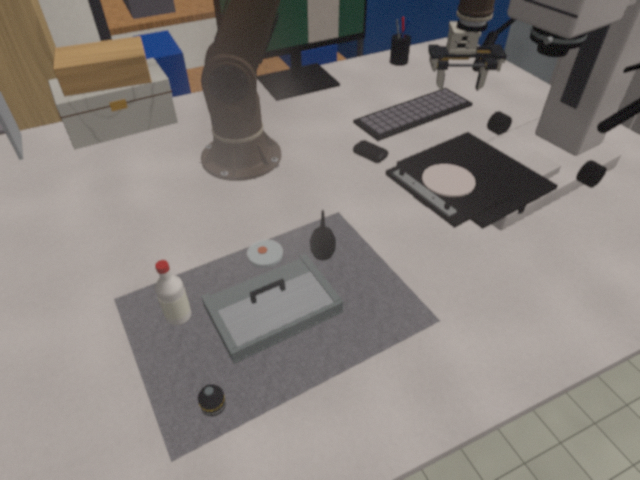

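The top view shows the case around (365,225) with its pull at (366,229). The dish is at (348,285), the bottle at (437,250), the blower at (299,264) and the objective at (430,165). The white plate is at (161,260) and the stop bar at (195,256). The scene view confirms this layout. Next I'll measure using colour and height.

```bash
cat > h.py <<'E'
import numpy as np,cv2
from scipy.spatial.transform import Rotation as R
def onplane(d,uv,z,T=None):
    uv=np.atleast_2d(uv).astype(float)
    r=np.c_[(uv[:,0]-d["cx"])/d["fx"],(uv[:,1]-d["cy"])/d["fy"],np.ones(len(uv))]
    if T is None: Rm=R.from_rotvec(d["rotation"]).as_matrix();o=d["xyz"]
    else: Rm=T[:3,:3];o=T[:3,3]
    w=r@Rm.T
    return o+w*((z-o[2])/w[:,2])[:,None]
def cloud(d,T=None):
    v,u=np.mgrid[:480,:640];Z=d["z_map"]
    p=np.stack([(u-d["cx"])/d["fx"]*Z,(v-d["cy"])/d["fy"]*Z,Z],-1)
    if T is None: return p@R.from_rotvec(d["rotation"]).as_matrix().T+d["xyz"]
    return p@T[:3,:3].T+T[:3,3]
def wristT(s,d):
    T=np.eye(4);T[:3,:3]=R.from_rotvec(s["ee_rot"]).as_matrix();T[:3,3]=s["position"];return T@d["T_tool_cam"]
def blob(m,near=None):
    n,l,st,c=cv2.connectedComponentsWithStats(m.astype(np.uint8))
    i=1+np.argmax(st[1:,4]);return l==i
def rect(d,m,z,T=None):
    c=max(cv2.findContours(m.astype(np.uint8),cv2.RETR_EXTERNAL,cv2.CHAIN_APPROX_NONE)[0],key=cv2.contourArea)[:,0]
    p=onplane(d,c,z,T)[:,:2]
    (cx,cy),(w,h),a=cv2.minAreaRect((p*1000).astype(np.float32))
    a=np.radians(a)
    if w<h: w,h=h,w;a+=np.pi/2
    return np.array([cx,cy,w,h]).round(1),round((a+np.pi/2)%np.pi-np.pi/2,4)
E
python3 - <<'E'
from h import *
d=dict(np.load("top0.npz"));P=cloud(d);g=d["pixels"].astype(int).sum(-1)/3;hsv=cv2.cvtColor(d["pixels"],cv2.COLOR_RGB2HSV)
def win(u0,u1,v0,v1):
    m=np.zeros((480,640),bool);m[v0:v1,u0:u1]=1;return m
print("z samples",P[260,161],P[250,195],P[210,360],P[240,360],P[229,366], P[300,280])
m=blob(win(335,395,215,240)&(g<75));print("pull",rect(d,m,.062),m.sum())
m=blob(win(308,420,185,265)&(P[...,2]>.018)&(P[...,2]<.075));print("case",rect(d,m,.034),m.sum())
m=blob(win(308,420,185,250)&(g>115));print("cover",rect(d,m,.033),m.sum(),g[210,360],g[245,360],g[280,280])
m=blob(win(125,192,225,295)&(g>120));print("plate",rect(d,m,.121),m.sum())
c=np.argwhere(m)[:,::-1].mean(0);print(onplane(d,c,.121))
m=blob(win(183,210,205,310)&(g>75));print("bar",rect(d,m,.122),m.sum(),g[250,195],g[300,195])
for n,w,z0 in(("dish",(328,368,265,303),.01),("bottle",(418,456,235,265),.1),("blower",(283,316,248,280),.03),("obj",(418,442,152,180),.03)):
    q=P[win(*w)&(P[...,2]>z0)];print(n,q.min(0).round(3),q.max(0).round(3),len(q))
E
```

```text
z samples [0.49728317 0.38585961 0.12345605] [0.52238965 0.30234851 0.11838933] [ 0.63447326 -0.12494428  0.03792321] [ 0.55331682 -0.12469601  0.02935714] [ 0.57992077 -0.13801886  0.06262517] [0.39208765 0.09370625 0.00667304]
pull (array([ 580.8, -135.4,   75.5,    7.6]), np.float64(-1.4947)) 80
case (array([ 597.2, -134.7,  261.4,  172.2]), np.float64(-1.4945)) 6003
cover (array([ 617.6, -133.4,  224.8,  103.4]), np.float64(-1.496)) 2877 127.66666666666667 95.33333333333333 90.0
plate (array([497.7, 386.5, 126.3, 125.1]), np.float64(0.0179)) 2030
[[0.49798381 0.38655528 0.121     ]]
bar (array([505.6, 299.1, 263.7,  65.8]), np.float64(0.0138)) 1864 113.66666666666667 47.666666666666664
dish [ 0.391 -0.13   0.01 ] [0.486 0.01  1.484] 791
bottle [ 0.434 -0.349  0.1  ] [0.549 0.01  1.484] 358
blower [0.434 0.01  0.039] [0.521 0.073 1.484] 443
obj [ 0.434 -0.343  0.032] [0.781 0.01  1.484] 241
```

```bash
cat >> h.py <<'E'
def go(s,xyz,yaw):
    """remaining shift in tool axes, and turn about tool z to get tool y along world yaw (mod pi)"""
    M=R.from_rotvec(s["ee_rot"]).as_matrix();sh=M.T@(np.array(xyz)-s["position"])
    a=np.arctan2(M[1,1],M[0,1]);t=-((yaw-a+np.pi/2)%np.pi-np.pi/2)
    tilt=M.T@np.cross(M[:,2],[0,0,-1])
    print("pos",s["position"].round(4),"tool shift mm",(sh*1000).round(1),"turn z",round(t,3),"tilt",tilt.round(3),"ty yaw",round(a,3),"F",s["force"].round(1),"w",round(s["width"]*91.8,1),"t",round(s["clock"],2))
E
python3 - <<'E'
from h import *
from cell import arm
d=dict(np.load("top0.npz"));P=cloud(d);g=d["pixels"].astype(int).sum(-1)/3
def win(u0,u1,v0,v1):
    m=np.zeros((480,640),bool);m[v0:v1,u0:u1]=1;return m
for th in(70,85,95):
    m=blob(win(184,206,212,300)&(g>th)&(P[...,2]>.1)&(P[...,2]<.2));print("bar",rect(d,m,.122),m.sum())
c,yaw=np.array([.5972,-.1347]),.0763
Rz=np.array([[np.cos(yaw),-np.sin(yaw)],[np.sin(yaw),np.cos(yaw)]])
for n,w,z0 in(("dish",(328,368,265,303),.01),("bottle",(418,456,235,265),.1),("blower",(283,316,248,280),.03),("obj",(418,442,152,180),.03)):
    q=P[win(*w)&(P[...,2]>z0)&(P[...,2]<.5)];k=(q.min(0)+q.max(0))/2;print(n,q.min(0).round(3),q.max(0).round(3),"case:",((k[:2]-c)@Rz).round(3))
s=arm.observe();go(s,(.581,-.1355,.2),yaw)
E
```

```text
bar (array([509.3, 309.1, 203. ,  50.1]), np.float64(0.1384)) 1053
bar (array([510.5, 302. , 199.1,  26.8]), np.float64(0.1404)) 761
bar (array([510. , 302.5, 197.6,  23.8]), np.float64(0.1388)) 640
dish [ 0.391 -0.13   0.01 ] [ 0.486 -0.037  0.025] case: [-0.154  0.063]
bottle [ 0.494 -0.349  0.1  ] [ 0.549 -0.3    0.173] case: [-0.09  -0.183]
blower [0.459 0.012 0.039] [0.521 0.073 0.147] case: [-0.094  0.185]
obj [ 0.736 -0.343  0.032] [ 0.781 -0.296  0.067] case: [ 0.147 -0.196]
pos [0.2828 0.557  0.2451] tool shift mm [-579.4 -482.4   45.8] turn z 1.025 tilt [-0.001  0.    -0.   ] ty yaw 1.101 F [-0.1 -0.7  0.6] w 92.1 t 0.15
```

Call:
arm_command([
  [[-0.036,-0.03,0,0,0,0],[-0.036,-0.03,0,0,0,0],[-0.036,-0.03,0,0,0,0],[-0.036,-0.03,0,0,0,0],[-0.036,-0.03,0,0,0,0],[-0.036,-0.03,0,0,0,0],[-0.036,-0.03,0,0,0,0],[-0.036,-0.03,0,0,0,0]],
], jaw=0.05, newtons=25)

```text
clock: 1.15
position: [0.4314, 0.2114, 0.2457]
ee_rot: [0.731, 3.055, 0.0]
force: [0.3, 0.1, 0.1]
width: 0.545
gripper_force: 0.0
```

Call:
arm_command([
  [[-0.036,-0.03,0,0,0,0],[-0.036,-0.03,0,0,0,0],[-0.036,-0.03,0,0,0,0],[-0.036,-0.03,0,0,0,0],[-0.036,-0.03,0,0,0,0],[-0.036,-0.03,0,0,0,0],[-0.036,-0.03,0,0,0,0],[-0.036,-0.03,0,0,0,0]],
])

```text
clock: 2.15
position: [0.5796, -0.1327, 0.2455]
ee_rot: [-0.731, -3.055, -0.0]
force: [1.1, -0.2, -1.2]
width: 0.546
gripper_force: 0.0
```

Call:
arm_command([
  [[0,0,0,0,0,0.17],[0,0,0,0,0,0.17],[0,0,0,0,0,0.17],[0,0,0,0,0,0.17],[0,0,0,0,0,0.17],[0,0,0,0,0,0.175],[0,0,0,0,0,0],[0,0,0,0,0,0]],
])

```text
clock: 3.15
position: [0.5791, -0.1314, 0.2456]
ee_rot: [-2.131, -2.308, 0.0]
force: [-0.7, -0.9, 0.0]
width: 0.542
gripper_force: 0.0
```

```bash
cat > look.py <<'E'
from h import *;from cell import arm;import sys
s=arm.observe();d=arm.get_image("wrist");T=wristT(s,d)
np.savez(sys.argv[1]+".npz",T=T,**d);cv2.imwrite(f"pics/{sys.argv[1]}.png",d["pixels"][:,:,::-1])
E
python3 look.py w1
python3 - <<'E'
from h import *;from cell import arm
go(arm.observe(),(.581,-.1355,.06),.0763)
d=dict(np.load("w1.npz"));P=cloud(d,d["T"]);m=blob((P[...,2]>.05)&(P[...,2]<.08)&(abs(P[...,0]-.58)<.06)&(abs(P[...,1]+.135)<.06))
print(rect(d,m,.064,d["T"]),m.sum(),P[m].mean(0))
E
```

```text
pos [ 0.5791 -0.1315  0.2457] tool shift mm [ -4.2   1.6 185.7] turn z 0.003 tilt [-0. -0.  0.] ty yaw 0.079 F [ 1.2  0.7 -0.3] w 49.7 t 3.2
(array([ 581.1, -135.9,   81. ,    9.6]), np.float64(-1.4931)) 1204 [ 0.58073739 -0.13388431  0.06441068]
```

View pics/w1.png

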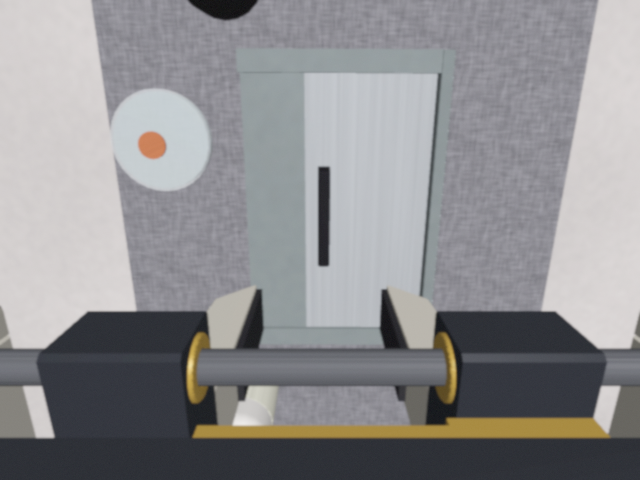

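The wrist view shows the pull at (324,216), clear of the dish at (160,140). It measures (581,-136) mm with yaw 0.078. Descending to grip it.

Call:
arm_command([
  [[-0.0045,0.002,0.02,0,0,0],[0,0,0.03,0,0,0],[0,0,0.03,0,0,0],[0,0,0.03,0,0,0],[0,0,0.03,0,0,0],[0,0,0.02,0,0,0],[0,0,0.015,0,0,0],[0,0,0.01,0,0,0],[0,0,0,0,0,0]],
])

```text
clock: 4.32
position: [0.5814, -0.1358, 0.0604]
ee_rot: [-2.135, -2.304, 0.0]
force: [1.7, 0.3, 0.8]
width: 0.543
gripper_force: 0.0
```

Call:
arm_command([
  [[0,0,0,0,0,0],[0,0,0,0,0,0],[0,0,0,0,0,0],[0,0,0,0,0,0],[0,0,0,0,0,0]],
], jaw=0, newtons=25)

```text
clock: 4.95
position: [0.5816, -0.1358, 0.0609]
ee_rot: [2.135, 2.304, 0.0]
force: [-0.1, -0.1, 1.1]
width: 0.104
gripper_force: 25.0
```

Call:
arm_command([
  [[0,-0.004,0,0,0,0],[0,-0.01,0,0,0,0],[0,-0.012,0,0,0,0],[0,-0.012,0,0,0,0],[0,-0.012,0,0,0,0],[0,-0.012,0,0,0,0],[0,-0.012,0,0,0,0],[0,-0.012,0,0,0,0],[0,-0.008,0,0,0,0],[0,-0.004,0,0,0,0]],
])

```text
clock: 6.2
position: [0.4832, -0.1433, 0.0607]
ee_rot: [-2.136, -2.304, 0.0]
force: [1.1, 1.0, -0.1]
width: 0.106
gripper_force: 25.0
```

Call:
arm_command([
  [[0,0,0,0,0,0],[0,0,0,0,0,0],[0,0,0,0,0,0]],
])

```text
clock: 6.58
position: [0.4828, -0.1433, 0.0606]
ee_rot: [-2.135, -2.302, 0.002]
force: [-5.5, -0.6, 7.7]
width: 0.103
gripper_force: 25.0
```

Call:
arm_command([
  [[0,0,0,0,0,0],[0,0,0,0,0,0],[0,0,0,0,0,0],[0,0,-0.02,0,0,0],[0,0,-0.04,0,0,0],[0,0,-0.04,0,0,0],[0,0.04,-0.04,0,0,0],[0,0.04,-0.04,0,0,0],[0,0.03,0,0,0,0],[0,0,0,0,0,0]],
], jaw=0.045)

```text
clock: 7.82
position: [0.5953, -0.134, 0.2405]
ee_rot: [2.133, 2.306, 0.0]
force: [-0.6, -0.9, -0.5]
width: 0.483
gripper_force: 0.0
```

```bash
python3 look.py w2
python3 - <<'E'
from h import *
d=dict(np.load("w2.npz"));P=cloud(d,d["T"]);Rz=R.from_euler("z",.0775).as_matrix();C=(P-[.5972,-.1347,0])@Rz
hsv=cv2.cvtColor(d["pixels"],cv2.COLOR_RGB2HSV)
for y in(-.064,0,.064):
    m=(abs(C[...,0]-.025)<.04)&(abs(C[...,1]-y)<.014);print(y,m.sum(),np.median(C[m][:,2]) if m.any() else 0,np.median(d["pixels"][m],0), "green",(m&(hsv[...,0]>40)&(hsv[...,0]<90)&(hsv[...,1]>80)).sum())
E
```

```text
-0.064 2367 0.02191660249474547 [224. 215. 213.] green 0
0 6698 0.23556740852735475 [189. 169.  89.] green 0
0.064 3331 0.025228977185665576 [169. 170. 167.] green 995
```

View pics/w2.png

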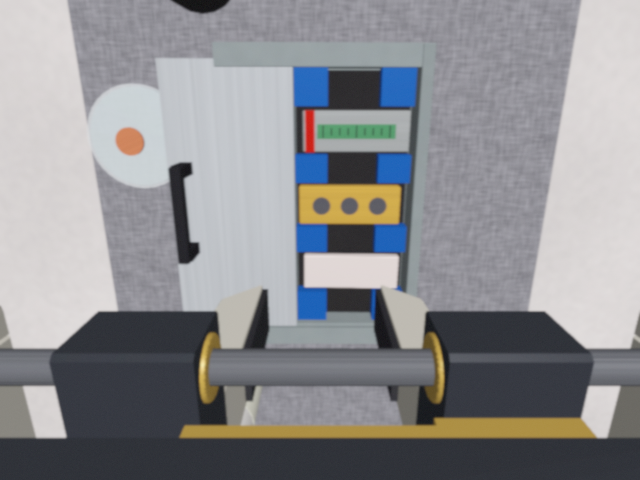

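The cover is clear. The scale, with its green strip and red end, is in the +y pocket at (357,131). Brass is in the middle and the tile is at the bottom.

Run:
```python
from h import *;from cell import arm
d=dict(np.load("w2.npz"));T=d["T"];P=cloud(d,T);Rz=R.from_euler("z",.0775).as_matrix();C=(P-[.5972,-.1347,0])@Rz
hsv=cv2.cvtColor(d["pixels"],cv2.COLOR_RGB2HSV).astype(int)
v,u=np.mgrid[:480,:640];w=(u>299)&(u<414)&(v>104)&(v<158)
m=w&((hsv[...,2]>120)|(hsv[...,1]>90)&((hsv[...,0]<90)|(hsv[...,0]>165))&(hsv[...,2]>60))&~((hsv[...,0]>95)&(hsv[...,0]<130)&(hsv[...,1]>100))
r=rect(d,blob(m),.024,T);print(r,m.sum())
g=blob(w&(hsv[...,0]>40)&(hsv[...,0]<90)&(hsv[...,1]>80));print("green",rect(d,g,.024,T))
mm=m&w;print("edge px",np.argwhere(blob(m)).min(0),np.argwhere(blob(m)).max(0))
c=np.append(r[0][:2]/1000,0);print("case",((c-[.5972,-.1347,0])@Rz).round(4))
go(arm.observe(),(c[0],c[1],.1),.0775+np.pi/2)
```

```text
(array([619.5, -70. ,  89.8,  35.9]), np.float64(0.0681)) 4522
green (array([619.2, -69.4,  64.1,   9.8]), np.float64(0.0779))
edge px [109 303] [153 411]
case [0.0272 0.0628 0.    ]
pos [ 0.5936 -0.1347  0.2401] tool shift mm [ 62.6  30.9 140. ] turn z 1.57 tilt [-0.001  0.    -0.   ] ty yaw 0.077 F [-1.2 -0.9  0.6] w 45.0 t 7.88
```

Call:
arm_command([
  [[0.031,0.0155,0,0,0,-0.157],[0,0,0,0,0,-0.157],[0,0,0,0,0,-0.157],[0,0,0,0,0,-0.157],[0,0,0,0,0,-0.157],[0,0,0,0,0,-0.157],[0,0,0,0,0,-0.157],[0,0,0,0,0,-0.157],[0,0,0,0,0,-0.157],[0,0,0,0,0,-0.157]],
])

```text
clock: 9.12
position: [0.6051, -0.1034, 0.2403]
ee_rot: [0.125, -3.138, 0.0]
force: [0.3, -0.7, -0.1]
width: 0.489
gripper_force: 0.0
```

Call:
arm_command([
  [[0,0,0,0,0,0],[0,0,0,0,0,0]],
])

```text
clock: 9.38
position: [0.6059, -0.1031, 0.2405]
ee_rot: [0.112, -3.139, -0.0]
force: [0.3, 0.9, 0.7]
width: 0.489
gripper_force: 0.0
```

Run:
```python
from h import *;from cell import arm
s=arm.observe();go(s,(.6193,-.0698,.03),.0775+np.pi/2);print(s["joints"].round(2))
```

```text
pos [ 0.6059 -0.1031  0.2405] tool shift mm [-15.8  32.3 210.5] turn z -0.006 tilt [ 0.    -0.001  0.   ] ty yaw 1.642 F [0.3 0.9 0.7] w 44.9 t 9.38
[-0.07  0.42  0.22  1.62 -0.1   1.11  1.82]
```

Call:
arm_command([
  [[-0.008,0.016,0,0,0,-0.006],[-0.008,0.016,0,0,0,0],[0,0,0.03,0,0,0],[0,0,0.03,0,0,0],[0,0,0.03,0,0,0],[0,0,0.03,0,0,0],[0,0,0.02,0,0,0],[0,0,0,0,0,0],[0,0,0,0,0,0]],
])

```text
clock: 10.5
position: [0.6209, -0.0688, 0.1015]
ee_rot: [-0.128, 3.138, 0.0]
force: [-0.6, -0.3, 0.2]
width: 0.491
gripper_force: 0.0
```

```bash
python3 look.py w3
python3 - <<'E'
from h import *;from cell import arm
go(arm.observe(),(.6193,-.0698,.03),.0775+np.pi/2)
E
```

```text
pos [ 0.621  -0.0691  0.1018] tool shift mm [ 1.9 -0.6 71.8] turn z 0.004 tilt [-0.     0.002  0.   ] ty yaw 1.652 F [0.5 0.2 0.6] w 45.1 t 10.55
```

View pics/w3.png

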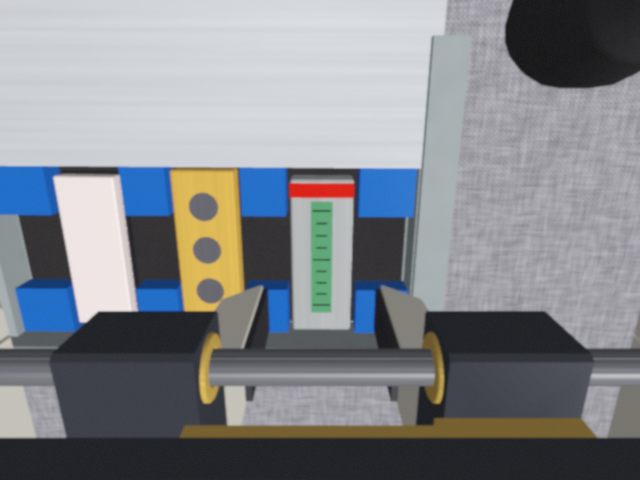

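The scale at (321,253) sits centred between the jaws, well clear of the brass. Descending to grip it.

Call:
arm_command([
  [[0.002,-0.0005,0.02,0,0,0.003],[0,0,0.02,0,0,0],[0,0,0.015,0,0,0],[0,0,0.01,0,0,0],[0,0,0.006,0,0,0],[0,0,0,0,0,0]],
])

```text
clock: 11.3
position: [0.6181, -0.0703, 0.0296]
ee_rot: [0.123, -3.139, -0.0]
force: [0.2, 0.7, -0.5]
width: 0.485
gripper_force: 0.0
```

Call:
arm_command([
  [[0,0,0,0,0,0],[0,0,0,0,0,0],[0,0,0,0,0,0],[0,0,0,0,0,0],[0,0,0,0,0,0]],
], jaw=0, newtons=30)

```text
clock: 11.92
position: [0.6185, -0.0703, 0.0302]
ee_rot: [-0.123, 3.138, 0.0]
force: [-0.3, 0.6, 4.9]
width: 0.365
gripper_force: 30.0
```

Call:
arm_command([
  [[0,0,-0.01,0,0,0],[0,0,-0.02,0,0,0],[0,0,-0.03,0,0,0],[0,0,-0.03,0,0,0],[0,0,-0.03,0,0,0],[0,0,-0.03,0,0,0],[0,0,-0.03,0,0,0],[0,0,-0.03,0,0,0],[0,0,-0.01,0,0,0],[0,0,0,0,0,0]],
])

```text
clock: 13.18
position: [0.6181, -0.0704, 0.2498]
ee_rot: [-0.123, 3.139, 0.0]
force: [-0.4, -0.5, -2.0]
width: 0.366
gripper_force: 30.0
```

```bash
python3 look.py w4
python3 - <<'E'
from h import *;from cell import arm
s=arm.observe();go(s,(.498,.3865,.2),.141+np.pi/2)
d=dict(np.load("w4.npz"));hsv=cv2.cvtColor(d["pixels"],cv2.COLOR_RGB2HSV).astype(int)
g=blob((hsv[...,0]>40)&(hsv[...,0]<90)&(hsv[...,1]>80));top=s["position"][2]-.006;print(rect(d,g,top,d["T"]),g.sum())
E
```

```text
pos [ 0.6176 -0.0703  0.2489] tool shift mm [ 83.5 464.7  49.1] turn z -0.063 tilt [ 0.    -0.001  0.   ] ty yaw 1.649 F [ 0.4  0.2 -1.6] w 33.9 t 13.22
(array([608.3, -71.5,  42.1,  11.4]), np.float64(0.0777)) 2832
```

View pics/w4.png

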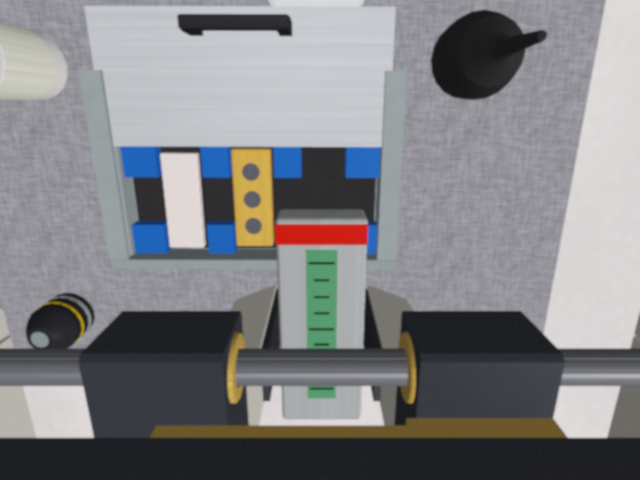

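The scale is held level, with its far edge at (322,222). Brass and tile are undisturbed. Moving to the plate.

Call:
arm_command([
  [[0.003,0.02,0,0,0,0],[0.007,0.04,0,0,0,0],[0.007,0.04,0,0,0,0],[0.007,0.04,0,0,0,0],[0.007,0.04,0,0,0,0],[0.007,0.04,0,0,0,0],[0.007,0.04,0,0,0,0]],
])

```text
clock: 14.1
position: [0.5511, 0.188, 0.2487]
ee_rot: [0.125, -3.137, -0.0]
force: [-0.2, 0.0, -0.4]
width: 0.364
gripper_force: 30.0
```

Call:
arm_command([
  [[0.007,0.04,0,0,0,0],[0.007,0.04,0,0,0,0],[0.007,0.04,0,0,0,0],[0.007,0.04,0,0,0,0],[0.01,0.03,0,0,0,0],[0.007,0.015,0,0,0,0],[0,0,0,0,0,-0.063],[0,0,0,0,0,0],[0,0,0,0,0,0]],
])

```text
clock: 15.22
position: [0.4922, 0.3855, 0.2495]
ee_rot: [0.218, -3.134, 0.001]
force: [0.2, 0.5, -2.1]
width: 0.365
gripper_force: 30.0
```

```bash
python3 look.py w5
python3 - <<'E'
from h import *;from cell import arm
s=arm.observe();go(s,(.498,.3865,.143),.141+np.pi/2)
E
```

```text
pos [0.4922 0.3856 0.2496] tool shift mm [-5.800e+00  1.000e-01  1.066e+02] turn z -0.002 tilt [-0. -0. -0.] ty yaw 1.71 F [-0.1 -0.  -1.3] w 33.5 t 15.28
```

View pics/w5.png

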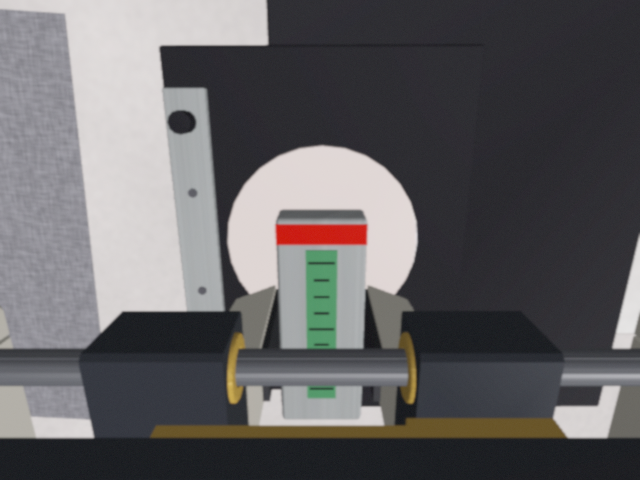

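The plate (centre about (322,240)) lies ahead of and below the scale, with the stop bar at left (190,200). I'll check the bar's yaw and the plate's centre from this view.

Run:
```python
from h import *
d=dict(np.load("w5.npz"));T=d["T"];g=d["pixels"].astype(int).sum(-1)/3
e=[]
for v in range(130,300,4):
    r=g[v,195:240];u=195+np.argmax(-np.diff(r));e.append((u,v))
p=onplane(d,e,.122,T);print("bar inner edge yaw",np.arctan(cv2.fitLine((p[:,:2]*1e3).astype(np.float32),cv2.DIST_HUBER,0,.01,.01).ravel()[1]/cv2.fitLine((p[:,:2]*1e3).astype(np.float32),cv2.DIST_HUBER,0,.01,.01).ravel()[0]))
pts=[]
for v in range(165,285,4):
    r=g[v,222:262];pts.append((222+np.argmax(np.diff(r)),v))
    r=g[v,380:440];pts.append((380+np.argmax(-np.diff(r)),v))
q=onplane(d,pts,.121,T)[:,:2]
for _ in range(4):
    A=np.c_[2*q,np.ones(len(q))];x=np.linalg.lstsq(A,(q**2).sum(1),rcond=None)[0];rad=np.sqrt(x[2]+x[0]**2+x[1]**2);res=abs(np.hypot(*(q-x[:2]).T)-rad);q=q[res<max(.002,2*np.median(res))]
print("plate",x[:2],rad,len(q))
```

```text
bar inner edge yaw 0.14045247
plate [0.49783691 0.38621011] 0.06540630695859058 60
```

Call:
arm_command([
  [[-0.003,0,0.02,0,0,0],[-0.003,0,0.025,0,0,0],[0,0,0.025,0,0,0],[0,0,0.015,0,0,0],[0,0,0.01,0,0,0],[0,0,0.005,0,0,0],[0,0,0.003,0,0,0],[0,0,0,0,0,0],[0,0,0,0,0,0]],
])

```text
clock: 16.4
position: [0.4983, 0.3872, 0.1472]
ee_rot: [-0.221, 3.133, 0.001]
force: [0.9, -0.6, -1.1]
width: 0.367
gripper_force: 30.0
```

Call:
arm_command([
  [[0,0,0.001,0,0,0],[0,0,0.001,0,0,0],[0,0,0.001,0,0,0],[0,0,0,0,0,0]],
])

```text
clock: 16.9
position: [0.498, 0.387, 0.1436]
ee_rot: [0.221, -3.134, 0.0]
force: [-0.3, -0.4, -1.2]
width: 0.367
gripper_force: 30.0
```

Call:
arm_command([
  [[0,0,0.0005,0,0,0],[0,0,0.0005,0,0,0],[0,0,0,0,0,0]],
])

```text
clock: 17.27
position: [0.4981, 0.3871, 0.1432]
ee_rot: [-0.221, 3.134, 0.0]
force: [-2.1, -1.9, 4.9]
width: 0.369
gripper_force: 30.0
```

Contact made. Releasing and lifting off.

Call:
arm_command([
  [[0,0,0,0,0,0],[0,0,0,0,0,0],[0,0,0,0,0,0],[0,0,0,0,0,0],[0,0,-0.01,0,0,0],[0,0,-0.03,0,0,0],[0,0,-0.03,0,0,0],[0,0,-0.03,0,0,0],[0,0,0,0,0,0],[0,0,0,0,0,0]],
], jaw=0.05)

```text
clock: 18.52
position: [0.4978, 0.3869, 0.2427]
ee_rot: [0.222, -3.134, -0.0]
force: [0.4, -1.0, -0.2]
width: 0.545
gripper_force: 0.0
```

```bash
python3 look.py w6
python3 - <<'E'
from h import *;from cell import arm
d=dict(np.load("w6.npz"));hsv=cv2.cvtColor(d["pixels"],cv2.COLOR_RGB2HSV).astype(int)
g=blob((hsv[...,0]>40)&(hsv[...,0]<90)&(hsv[...,1]>80));print(rect(d,g,.137,d["T"]),g.sum())
P=cloud(d,d["T"]);q=P[g];A=np.c_[q[:,:2],np.ones(len(q))];print("plane slopes",np.linalg.lstsq(A,q[:,2],rcond=None)[0][:2].round(3))
go(arm.observe(),(.4828,-.1433,.2435),.0775)
E
```

```text
(array([499.4, 387. ,  64.7,  10.5]), np.float64(0.1352)) 1680
plane slopes [-0.271 -0.071]
pos [0.4977 0.3868 0.2421] tool shift mm [  89.3 -522.7   -1. ] turn z -1.507 tilt [-0.001 -0.001  0.   ] ty yaw 1.712 F [-0.3 -0.1 -0.1] w 50.0 t 18.57
```

View pics/w6.png

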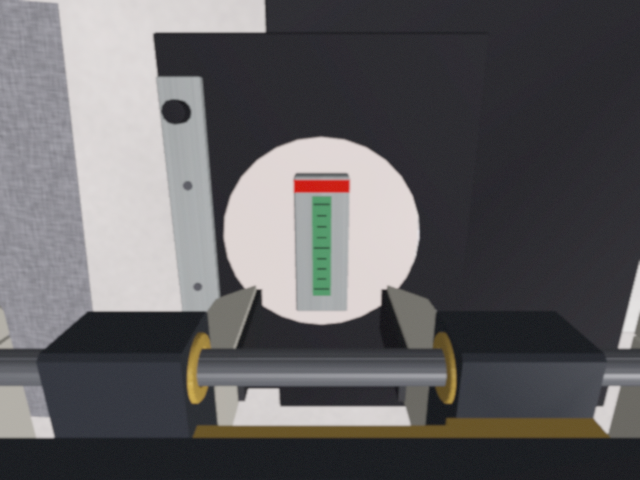

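The scale is centred on the plate at (322,242), parallel to the bar. The fitted depth slope looks odd, so I'll compare it with the plate's own.

Run:
```python
from h import *
d=dict(np.load("w6.npz"));P=cloud(d,d["T"])
for n,(u0,u1,v0,v1) in dict(scale=(298,345,195,305),pl=(240,285,190,280),pr=(358,405,190,280)).items():
    q=P[v0:v1,u0:u1].reshape(-1,3);q=q[q[:,2]>.08];x=np.linalg.lstsq(np.c_[q[:,:2]-q[:,:2].mean(0),np.ones(len(q))],q[:,2],rcond=None)[0]
    print(n,x.round(3),q[:,2].std().round(4),[np.median(P[v,u0:u1,2]).round(4) for v in np.linspace(v0,v1-1,6).astype(int)])
```

```text
scale [-0.17  -0.022  0.139] 0.0152 [np.float64(0.138), np.float64(0.1383), np.float64(0.1383), np.float64(0.1383), np.float64(0.1381), np.float64(0.1379)]
pl [-0.234  0.355  0.123] 0.0153 [np.float64(0.1219), np.float64(0.1221), np.float64(0.1219), np.float64(0.1219), np.float64(0.1218), np.float64(0.122)]
pr [-0.141 -0.411  0.123] 0.016 [np.float64(0.1221), np.float64(0.1219), np.float64(0.1218), np.float64(0.1219), np.float64(0.1221), np.float64(0.1219)]
```

It is flat; the slope was outliers (z = 0.138 along its whole length). Going back to the pull.

Call:
arm_command([
  [[0.004,-0.02,0,0,0,0],[0.007,-0.04,0,0,0,0],[0.007,-0.04,0,0,0,0],[0.007,-0.04,0,0,0,0],[0.007,-0.04,0,0,0,0],[0.007,-0.04,0,0,0,0],[0.007,-0.04,0,0,0,0]],
])

```text
clock: 19.45
position: [0.4881, 0.1202, 0.2422]
ee_rot: [0.22, -3.133, 0.001]
force: [-0.3, -0.2, -0.2]
width: 0.545
gripper_force: 0.0
```

Call:
arm_command([
  [[0.007,-0.042,0,0,0,0],[0.007,-0.042,0,0,0,0],[0.007,-0.042,0,0,0,0],[0.007,-0.042,0,0,0,0],[0.007,-0.042,0,0,0,0],[0.008,-0.032,0,0,0,0],[0,-0.02,0,0,0,0],[0,0,0,0,0,0.163]],
])

```text
clock: 20.45
position: [0.4816, -0.1453, 0.2423]
ee_rot: [-0.046, -3.14, 0.001]
force: [0.1, -0.1, 0.8]
width: 0.545
gripper_force: 0.0
```

Call:
arm_command([
  [[0,0,0,0,0,0.163],[0,0,0,0,0,0.163],[0,0,0,0,0,0.163],[0,0,0,0,0,0.163],[0,0,0,0,0,0.163],[0,0,0,0,0,0.163],[0,0,0,0,0,0.163],[0,0,0,0,0,0.163],[0,0,0,0,0,0.163],[0,0,0,0,0,0]],
])

```text
clock: 21.7
position: [0.4821, -0.1429, 0.2422]
ee_rot: [-2.128, -2.31, 0.001]
force: [0.2, -0.3, -0.5]
width: 0.544
gripper_force: 0.0
```

```bash
python3 look.py w7
python3 - <<'E'
from h import *;from cell import arm
go(arm.observe(),(.4828,-.1433,.06),.0775)
d=dict(np.load("w7.npz"));P=cloud(d,d["T"]);m=blob((P[...,2]>.05)&(P[...,2]<.08)&(abs(P[...,0]-.483)<.06)&(abs(P[...,1]+.143)<.06))
print(rect(d,m,.064,d["T"]),m.sum(),P[m].mean(0))
E
```

```text
pos [ 0.4823 -0.1428  0.2423] tool shift mm [ -0.6   0.6 182.3] turn z 0.007 tilt [-0.001 -0.     0.   ] ty yaw 0.085 F [ 0.8  1.  -0.7] w 49.9 t 21.75
(array([ 482.7, -143.3,   81.4,    9.5]), np.float64(-1.492)) 1229 [ 0.48239607 -0.1415033   0.0644349 ]
```

Call:
arm_command([
  [[-0.0005,0.0005,0.02,0,0,0.007],[0,0,0.03,0,0,0],[0,0,0.03,0,0,0],[0,0,0.03,0,0,0],[0,0,0.03,0,0,0],[0,0,0.02,0,0,0],[0,0,0.013,0,0,0],[0,0,0.009,0,0,0],[0,0,0,0,0,0]],
])

```text
clock: 22.88
position: [0.4837, -0.1428, 0.0606]
ee_rot: [-2.136, -2.303, 0.0]
force: [0.5, -0.0, 0.6]
width: 0.545
gripper_force: 0.0
```

Call:
arm_command([
  [[0,0,0,0,0,0],[0,0,0,0,0,0],[0,0,0,0,0,0],[0,0,0,0,0,0],[0,0,0,0,0,0]],
], jaw=0, newtons=25)

```text
clock: 23.5
position: [0.4838, -0.1427, 0.0608]
ee_rot: [-2.136, -2.303, -0.0]
force: [-0.8, 0.2, 1.1]
width: 0.107
gripper_force: 25.0
```

Call:
arm_command([
  [[0,0.004,0,0,0,0],[0,0.01,0,0,0,0],[0,0.012,0,0,0,0],[0,0.012,0,0,0,0],[0,0.012,0,0,0,0],[0,0.012,0,0,0,0],[0,0.012,0,0,0,0],[0,0.012,0,0,0,0],[0,0.008,0,0,0,0],[0,0.002,0,0,0,0]],
])

```text
clock: 24.75
position: [0.5794, -0.1357, 0.0608]
ee_rot: [-2.136, -2.302, 0.001]
force: [-6.6, 0.1, 9.6]
width: 0.105
gripper_force: 25.0
```

Call:
arm_command([
  [[0,0.001,0,0,0,0],[0,0.001,0,0,0,0],[0,0.001,0,0,0,0],[0,0,0,0,0,0]],
])

```text
clock: 25.25
position: [0.582, -0.1356, 0.0608]
ee_rot: [-2.137, -2.302, 0.001]
force: [-2.9, 0.0, 6.4]
width: 0.103
gripper_force: 25.0
```

Call:
arm_command([
  [[0,0.001,0,0,0,0],[0,0.001,0,0,0,0],[0,0,0,0,0,0]],
])

```text
clock: 25.62
position: [0.5827, -0.1355, 0.0608]
ee_rot: [-2.136, -2.3, 0.003]
force: [-8.2, -0.4, 10.0]
width: 0.102
gripper_force: 25.0
```

Call:
arm_command([
  [[0,0.001,0,0,0,0],[0,0.001,0,0,0,0],[0,0,0,0,0,0]],
])

```text
clock: 26.0
position: [0.583, -0.1358, 0.0608]
ee_rot: [-2.135, -2.298, 0.005]
force: [-15.5, -0.7, 17.1]
width: 0.104
gripper_force: 25.0
```

Force is rising with no further motion, so the cover is against its stop. Backing off the load, releasing and lifting.

Call:
arm_command([
  [[0,-0.002,0,0,0,0],[0,0,0,0,0,0]],
])

```text
clock: 26.25
position: [0.583, -0.1358, 0.0608]
ee_rot: [-2.136, -2.301, 0.003]
force: [-5.6, -0.4, 9.3]
width: 0.107
gripper_force: 25.0
```

Call:
arm_command([
  [[0,0,0,0,0,0],[0,0,0,0,0,0],[0,0,0,0,0,0],[0,0,-0.02,0,0,0],[0,0,-0.04,0,0,0],[0,0,-0.04,0,0,0],[0,0,-0.04,0,0,0],[0,0,-0.04,0,0,0],[0,0,0,0,0,0],[0,0,0,0,0,0]],
], jaw=0.05)

```text
clock: 27.5
position: [0.5844, -0.1348, 0.2401]
ee_rot: [-2.136, -2.303, 0.0]
force: [-0.3, 0.2, -0.6]
width: 0.546
gripper_force: 0.0
```

```bash
python3 look.py w8
python3 - <<'E'
from h import *;from cell import arm
go(arm.observe(),(.5823,-.1355,.24),.0775)
d=dict(np.load("w8.npz"));P=cloud(d,d["T"]);m=blob((P[...,2]>.05)&(P[...,2]<.08)&(abs(P[...,0]-.58)<.06)&(abs(P[...,1]+.135)<.06))
print(rect(d,m,.064,d["T"]),m.sum(),P[m].mean(0))
t=arm.get_image("top");cv2.imwrite("pics/end.png",cv2.resize(t["pixels"][120:340,100:500,::-1],(800,440)))
E
```

```text
pos [ 0.5841 -0.1348  0.2397] tool shift mm [-0.6 -1.8 -0.3] turn z -0.002 tilt [-0.001 -0.001  0.   ] ty yaw 0.075 F [-0.2 -0.1 -0.2] w 50.0 t 27.55
(array([ 582.2, -136.5,   81.1,    9.2]), np.float64(-1.4927)) 1198 [ 0.58236194 -0.13506608  0.06454199]
```

View pics/w8.png

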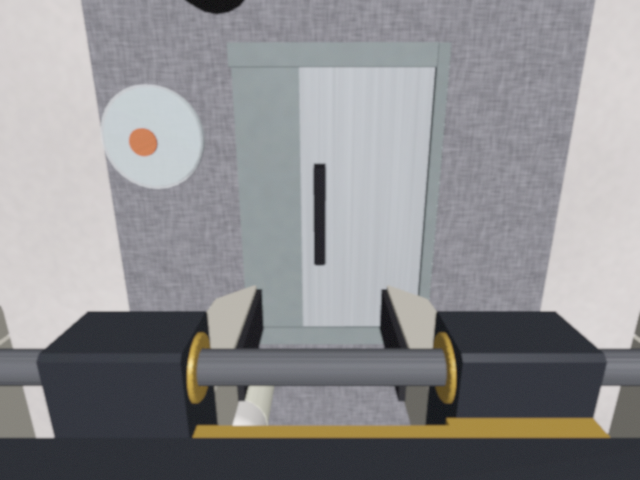

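View pics/end.png

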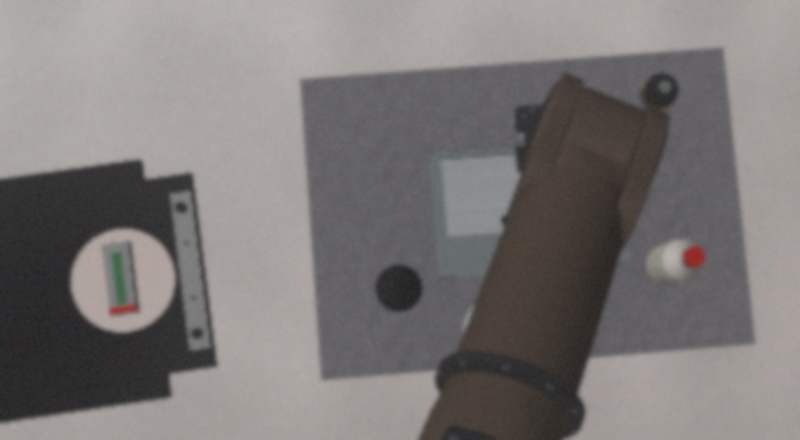

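The cover is home with its pull at (320,214), against the stop. The top view shows the scale centred on the plate at (122,280), and the blower, bottle and objective in place. Handing in.

```bash
python3 -c "
from cell import arm
print(arm.sign_off())"
```

```text
the job is handed in; nothing more can be done
None
```

I handed the job in at about 27.6 s; no verdict was returned. The scale lies flat in the middle of the white plate, parallel to the stop bar, the cover is fully home and released, and the other blocks and bystanders showed no visible movement.

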